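# Probe the winch bushes: blind or bored through

## Robot

A 6-joint arm with a two-finger parallel gripper is mounted at the origin on the work surface. World frame = base frame: x ahead of the robot, y to its left, z up, the work surface at z = 0. Lengths are in m, angles in rad, forces in N, time in s.
With the tool pointing down it reaches from about 0.3 to 0.875 m from the base axis. Payload 6.4 kg.
Tool frame: the origin (TCP) lies at the very end of the fingers, on their centre line; the grasp point (between the pads) lies 19 mm behind it; z points along the fingers, y is the line along which they close (so a half turn about z gives the same grasp; the last joint's range is limited). The gripper opens to 85 mm and grips with 20 to 120 N. Pads are 22 mm wide; open, the fingers measure 114 mm over their backs; the gripper's body (76 mm by 85 mm) begins 54 mm behind the grasp point. The pads swing forward as they close: fully open they stand 13 mm farther back than shut.
Start: joints at [1.075, 0.181, 1.607, -0, 1.354, -0.206], TCP at [0.164, 0.551, 0.231] pointing down, gripper open.
Joint ranges: [-2.99, 2.99], [-0.89, 2.07], [0.3, 2.58], [-1.14, 4.28], [0, 2.63], [-3.12, 3.12]. Speed limits (rad/s): [2.57, 2.57, 3.01, 3.14, 3.14, 3.14].

## Interface

Orientations are given as a unit quaternion [w, x, y, z].
In Python, from bench import ctrl gives the robot as it stands.
- The arm moves only by the tool pendant, called after "Request:" as name([rows], argument=value, ...), one row to a line, values as JSON. Schema: {"type":"object","properties":{"steps":{"type":"array","items":{"type":"array","items":{"type":"array","items":{"type":"number"},"minItems":7,"maxItems":7},"minItems":1,"maxItems":10},"minItems":1,"maxItems":1},"only":{"type":"string"},"quiet":{"type":"boolean"},"lines":{"type":"string"}},"required":["steps"],"additionalProperties":false}. steps is a list that holds a single list of rows (three levels of brackets), with 1 to 10 rows, each of 7 numbers: dx, dy, dz in m, then a rotation vector rx, ry, rz in rad, then the opening from 0.0 (shut) to 1.0 (fully open); each row is the pose to reach, as a shift and turn from the pose commanded when the call began, along the tool's axes at that moment; what a row does not reach only later rows make up. A row lasts 1/8 s, in which the tool goes at most 0.0625 m and 0.188 rad, less where a joint would pass 70% of its speed; a pose out of reach is approached as far as the arm can. The fingers move at their own pace and stop on an object; the grip force is fixed at half the most. Time passes only in rows, so rows that do not move let the fingers close. The tool returns the time, the measured TCP pose, the force, the opening and the grip force at its end. only (a regular expression) keeps the lines of the reply that match it, lines (a string "A,B") keeps lines A to B, and quiet returns only ok. Input that does not fit is refused with a message, and nothing moves.
- ctrl.get_obs(): the state, without advancing time (a new reading comes with each control period).
- ctrl.camera(name): name is "scene" or "top"; returns the picture (384x512x3 uint8, blue, green, red); there is no depth.
- ctrl.camera_params(name): a dict with "fovy" (degrees; the focal length in pixels is half the picture's height over the tangent of half this angle, whatever the lens; pixels are square), "cx", "cy" (the principal point, pixels), "view" (4x4, takes a point from world to camera coordinates). Camera axes: x right, y up, looking along -z (the intrinsics and any distortion apply to the point x, -y, -z); pixel columns grow to the right and rows downward; lengths in m; the calibration is good to about 2 mm. A picture is of the moment at which its call begins. camera_params takes no time and is no camera call.
- ctrl.hand_in(): hands the job in; it is judged then, once.
The state is a dict: "time_s": time; "q": joint angles; "dq": joint speeds; "joint_efforts": joint torques, N m; "eef_pos": TCP position; "eef_rot": TCP orientation; "wrist_force": force on the tool from outside, world axes, zero at the start; "torque": the same for the moment, N m; "opening": opening from 0.0 (shut) to 1.0 (fully open); "grasp_force": force on a finger pad.
Only numpy, scipy, OpenCV 4.12 (cv2) and the standard library are available. Lean on these libraries where they do the work, as an engineer would, in place of code of your own. Each camera call takes 0.05 s, during which the arm holds its last target. There are 200 camera calls.

## Task

Two large bronze bushes stand on the counter, one with a blind bore and one bored right through. Take the probe pin out of its wooden stand, try it in the blind bush by lowering it until it stops on the bore's floor, then lower it into the through bush until its collar rests flat on the rim, and only then let go and leave it standing there. Keep both bushes upright and about where they stand.

Things in the scene. Friction and masses are not known exactly. Their poses are not given: they have to be found in the camera images.
- pin: Probe pin, loose, 0.22 kg, starts upright in the stand. Origin at the centre of the shank's lower tip, z along the pin up to the handle. From the tip up: round steel shank 14 mm diameter, 46 mm long (z 0 to 46 mm); steel collar 56 mm diameter, 6 mm thick (z 46 to 52 mm); round walnut handle 22 mm diameter, 60 mm long (z 52 to 112 mm), to be gripped from above.
- stand: Fixed pale wooden block 90 x 90 x 50 mm (height 50) on the counter with one upright 20 mm hole in the middle, in which the pin hangs by its collar, tip 4 mm above the counter. Origin at the centre of its underside.
- bush_through: Loose plain bronze bush standing on the counter, 1.0 kg: outer diameter 64 mm, height 50 mm, upright bore 34 mm diameter that goes right through, so the grey counter shows at the bottom. Origin at the centre of its underside, z up along the bore. With the pin's collar on its rim the pin's tip is 4 mm above the origin.
- bush_blind: Loose plain bronze bush standing on the counter, 1.3 kg, the same outside and the same 34 mm bore, but the bore is only 16 mm deep: a bronze floor lies 34 mm above the underside. Origin at the centre of its underside, z up along the bore. The pin stops here with its collar 30 mm above the rim.

How it is judged:
On the way, in this order (a step that is already met when the one before it is completed fails the run):
1. the pin's tip is at the floor of the blind bore (within 8 mm of it) (z of pin in the frame of bush_blind between 0.024 and 0.042 m and horizontal distance between pin and bush_blind below 0.016 m), for 0.1 s.
2. the pin, still held in the fingers, is lowered into the through bush to within 11 mm of its collar resting on the rim (z of pin in the frame of bush_through below 0.015 m and horizontal distance between pin and bush_through below 0.016 m and contact force between the fingers and pin above 1 N), for 0.1 s.
At the end, for the whole second after the job is handed in: The pin stands at rest and released in the through bush, its collar flat on the rim (tip less than 9 mm above the bush's underside, where 4 mm is seated; within 16 mm of the bush's axis; leaning less than 10 degrees); both bushes upright within 6 degrees and within 60 mm of where they started (z of pin in the frame of bush_through below 0.009 m and horizontal distance between pin and bush_through below 0.016 m and angle between pin's own z axis and vertical below 0.17 rad and angle between each of bush_through, bush_blind's own z axis and vertical below 0.1 rad and distance of each of bush_through, bush_blind from where it was at the start of the episode below 0.06 m and linear speed of pin below 0.03 m/s); the robot touches nothing.
It fails at once if a bush is tipped over (angle between any of bush_through, bush_blind's own z axis and vertical above 0.5 rad).
It also fails if it takes over 51 s, if anything falls off the work surface, if the arm or the gripper's body presses on something with over 40 N, if the wrist force passes 120 N, or if a joint passes its speed limit or range.

## Working session

There is one attempt and no reset: what is moved stays moved. The work goes in short steps, Python scripts to look and compute and a tool call to move; the robot and the scene stay as the last step left them, time stands still between calls to the robot, and variables do not carry over. Pictures are saved under pics/ and viewed, at most 10 in all, crops included, and the job is handed in when it is done.

```bash
ls; mkdir -p pics
```

Run:
```python
from bench import ctrl
import cv2
for n in("scene","top"):
    cv2.imwrite(f"pics/{n}0.png",ctrl.camera(n)); print(n,ctrl.camera_params(n))
o=ctrl.get_obs();print(o)
```

```text
bench.py
pics
scene {'fovy': 49.395069448736805, 'cx': 256.30413474032406, 'cy': 190.90445695532625, 'view': array([[-0.0115226 ,  0.99983397, -0.01411598,  0.01223762],
       [-0.65946158,  0.00301323,  0.75173223,  0.30043127],
       [ 0.75164995,  0.01797085,  0.65931737, -1.29329959],
       [ 0.        ,  0.        ,  0.        ,  1.        ]])}
top {'fovy': 42.23555346566688, 'cx': 257.3991204415114, 'cy': 197.6697193796118, 'view': array([[ 0.01504224, -0.99986727,  0.0062584 , -0.02817445],
       [ 0.98418956,  0.01591053,  0.17640227, -0.55031964],
       [-0.17647843,  0.00350597,  0.98429826, -0.83611354],
       [ 0.        ,  0.        ,  0.        ,  1.        ]])}
{'time_s': 0.1, 'q': array([ 1.07472516e+00,  1.81500563e-01,  1.60788990e+00, -1.47078421e-05,
        1.35381594e+00, -2.06301915e-01]), 'dq': array([-0.00027741, -0.00068255, -0.00143115, -0.00067404, -0.00041151,
        0.00032806]), 'joint_efforts': array([ 6.37410517e-05, -4.45880842e+01, -3.52234340e+01, -2.58217078e-04,
        4.23449426e-03,  6.44342350e-06]), 'eef_pos': array([0.16404305, 0.55058601, 0.23046399]), 'eef_rot': array([-2.70833841e-04,  1.44376648e-01,  9.89522477e-01, -7.60100301e-04]), 'wrist_force': array([-0.58084185,  0.43401183, -0.57973965]), 'torque': array([ 0.02048884, -0.01158648, -0.00378962]), 'grasp_force': 0.0, 'opening': 1.002196561182829}
```

View pics/scene0.png

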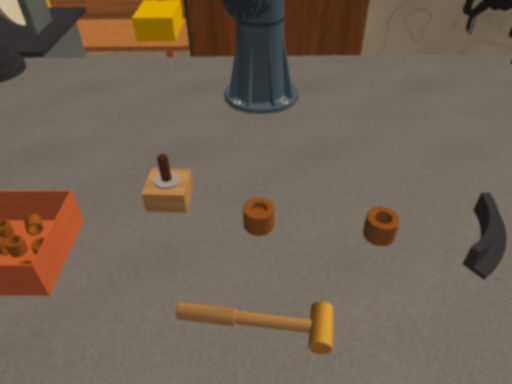

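View pics/top0.png

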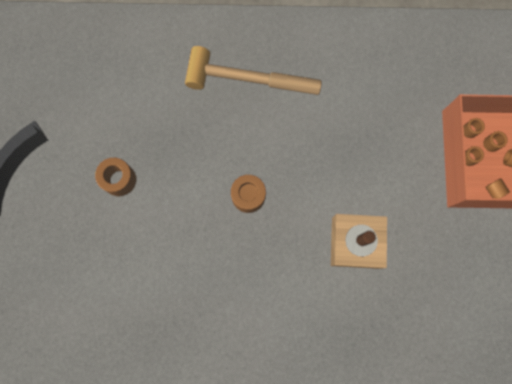

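The scene view has the stand and pin at about (168,185), with bushes at (259,215) and (381,225). In the top view the stand is at (360,240). The bush at (248,193) has a bronze floor, so it's the blind one, and the one at (114,176) shows grey, so it's the through bush.

Create h.py:
```python
import cv2,numpy as np
from bench import ctrl
def ray(n,uv):
    p=ctrl.camera_params(n);f=192/np.tan(np.radians(p['fovy']/2))
    V=p['view'];R=V[:3,:3]
    d=R.T@np.array([(uv[0]-p['cx'])/f,-(uv[1]-p['cy'])/f,-1.]);return -R.T@V[:3,3],d/np.linalg.norm(d)
def plane(n,uv,z):
    c,d=ray(n,uv);return c+d*(z-c[2])/d[2]
def tri(a,b):
    (c1,d1),(c2,d2)=ray("scene",a),ray("top",b)
    s=np.linalg.lstsq(np.c_[d1,-d2],c2-c1,rcond=None)[0]
    p,q=c1+s[0]*d1,c2+s[1]*d2;return (p+q)/2,np.linalg.norm(p-q)
def cent(im,mask,box):
    x0,y0,x1,y1=box;m=np.zeros(im.shape[:2],np.uint8);m[y0:y1,x0:x1]=mask[y0:y1,x0:x1]
    c=max(cv2.findContours(m,cv2.RETR_EXTERNAL,cv2.CHAIN_APPROX_NONE)[0],key=cv2.contourArea)
    h=cv2.convexHull(c);M=cv2.moments(h);return np.array([M['m10'],M['m01']])/M['m00'],cv2.boundingRect(h)
def sat(im): return cv2.inRange(cv2.cvtColor(im,cv2.COLOR_BGR2HSV),(0,110,30),(25,255,255))
def dark(im): return cv2.inRange(cv2.cvtColor(im,cv2.COLOR_BGR2HSV),(0,60,0),(179,255,100))
```

Run:
```python
from h import *
S,T=cv2.imread("pics/scene0.png"),cv2.imread("pics/top0.png")
for nm,f,bs,bt,z in(("blind",sat,(230,185,290,245),(220,165,280,220),.025),("through",sat,(355,195,410,255),(85,145,145,205),.025),("handle",dark,(150,145,185,187),(345,220,390,255),.082)):
    a,ra=cent(S,f(S),bs);b,rb=cent(T,f(T),bt)
    print(nm,a,ra,b,rb,tri(a,b),plane("scene",a,z),plane("top",b,z))
cv2.imwrite("pics/crop0.png",cv2.hconcat([cv2.resize(S[140:220,130:210],(380,380)),cv2.resize(T[200:280,320:400],(380,380))]))
```

```text
blind [258.58   215.8185] (243, 197, 32, 39) [247.68678915 192.8335958 ] (231, 175, 34, 37) (array([ 0.56334307, -0.00124654,  0.0268789 ]), np.float64(0.0010499953055216119)) [ 0.56142161 -0.00075578  0.025     ] [ 0.56371222 -0.00174045  0.025     ]
through [381.03715451 225.40356442] (364, 206, 36, 40) [113.06424631 175.27495996] (96, 158, 35, 37) (array([0.59164116, 0.24373277, 0.02802329]), np.float64(0.003913708986704024)) [0.58913668 0.24281398 0.025     ] [0.59258388 0.24665515 0.025     ]
handle [163.79406308 166.60853432] (157, 153, 14, 29) [365.73908413 238.05111821] (357, 232, 18, 13) (array([ 0.47761934, -0.20134784,  0.08837125]), np.float64(0.0017781911990881769)) [ 0.4695835  -0.20289919  0.082     ] [ 0.47838113 -0.20367533  0.082     ]
```

View pics/crop0.png

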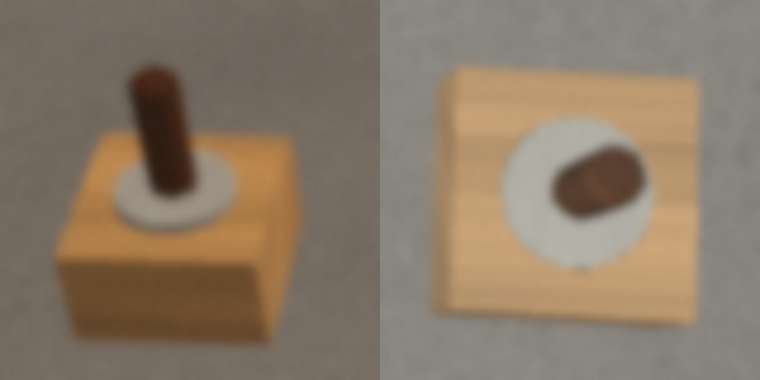

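The crops show the pin upright in the stand, with the collar at about (172,188) of the left crop and (198,193) of the right crop. I'll cross-check its position using the collar and the stand top.

Run:
```python
from h import *
S,T=cv2.imread("pics/scene0.png"),cv2.imread("pics/top0.png")
def grey(im):
    h=cv2.cvtColor(im,cv2.COLOR_BGR2HSV); return cv2.inRange(h,(0,0,120),(179,60,255))
for n,im,b,in (("scene",S,(151,168,183,190)),("top",T,(340,222,381,262))):
    c,r=cent(im,grey(im),b);print(n,c,r,plane(n,c,.055))
a=cent(S,sat(S),(135,160,200,215));b=cent(T,sat(T),(325,205,395,275))
print(a,b,tri(a[0],b[0]),plane("scene",a[0],.025),plane("top",b[0],.025))
from scipy.spatial.transform import Rotation as Ro
o=ctrl.get_obs();R=Ro.from_quat(np.roll(o['eef_rot'],-1)).as_matrix();print(R.round(4))
print(R.T@(np.array([.477,-.203,.231])-o['eef_pos']))
```

```text
scene [166.49368687 180.10984848] (155, 173, 24, 15) [ 0.48213859 -0.19916543  0.055     ]
top [361.05641356 240.2005577 ] (345, 225, 33, 32) [ 0.47720026 -0.20144067  0.055     ]
(array([167.71908155, 187.48361045]), (142, 160, 51, 52)) (array([365.87060478, 238.06469761]), (358, 232, 16, 12)) (array([ 0.48216508, -0.20699495,  0.03508922]), np.float64(0.014499128264714636)) [ 0.4716359  -0.20296064  0.025     ] [ 0.48406508 -0.21664155  0.025     ]
[[-9.583e-01  2.857e-01 -8.000e-04]
 [ 2.857e-01  9.583e-01 -1.400e-03]
 [ 3.000e-04 -1.600e-03 -1.000e+00]]
[-5.15230644e-01 -6.32749171e-01  3.02220899e-04]
```

Request:
pendant([
  [[-0.515, -0.633, 0, 0, 0, 0, 1], [-0.515, -0.633, 0, 0, 0, 0, 1], [-0.515, -0.633, 0, 0, 0, 0, 1], [-0.515, -0.633, 0, 0, 0, 0, 1], [-0.515, -0.633, 0, 0, 0, 0, 1], [-0.515, -0.633, 0, 0, 0, 0, 1], [-0.515, -0.633, 0, 0, 0, 0, 1], [-0.515, -0.633, 0, 0, 0, 0, 1], [-0.515, -0.633, 0, 0, 0, 0, 1], [-0.515, -0.633, 0, 0, 0, 0, 1]],
])

```text
time_s: 1.35
eef_pos: [0.4041, -0.0284, 0.2314]
eef_rot: [0.0, 0.145, 0.989, 0.0]
wrist_force: [1.6, 0.8, 0.0]
opening: 0.997
grasp_force: 0.0
```

Request:
pendant([
  [[-0.12, -0.146, 0, 0, 0, 0, 1], [-0.12, -0.146, 0, 0, 0, 0, 1], [-0.12, -0.146, 0, 0, 0, 0, 1], [-0.12, -0.146, 0.02, 0, 0, 0, 1], [-0.12, -0.146, 0.02, 0, 0, 0, 1]],
])

```text
time_s: 1.98
eef_pos: [0.4757, -0.2001, 0.209]
eef_rot: [-0.002, 0.145, 0.989, 0.001]
wrist_force: [-0.6, 0.3, 0.6]
opening: 1.001
grasp_force: 0.0
```

Run:
```python
from h import *
for n in("scene","top"):cv2.imwrite(f"pics/{n}1.png",ctrl.camera(n))
a,b=cv2.imread("pics/scene1.png"),cv2.imread("pics/top1.png")
cv2.imwrite("pics/crop1.png",cv2.hconcat([cv2.resize(a[60:240,80:280],(400,360)),cv2.resize(b[150:330,280:480],(400,360))]))
print(ctrl.get_obs()['eef_pos'])
```

```text
[ 0.47667074 -0.19986134  0.2111941 ]
```

View pics/crop1.png

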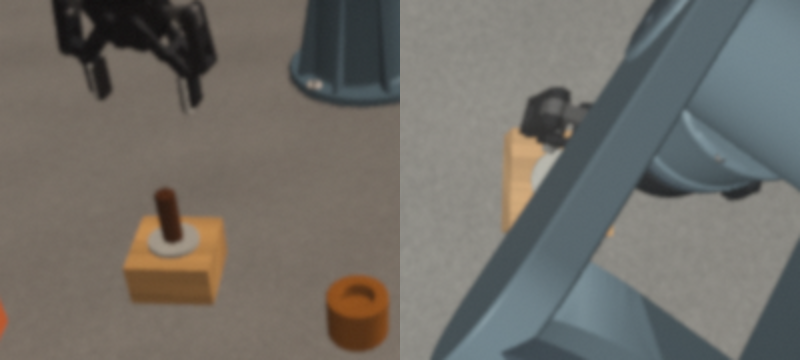

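The open fingers straddle the pin, at (95,95) and (190,105) in the left crop. Next I descend and grip.

Request:
pendant([
  [[0, -0.002, 0.06, 0, 0, 0, 1], [0, -0.002, 0.11, 0, 0, 0, 1], [0, -0.002, 0.138, 0, 0, 0, 1], [0, -0.002, 0.138, 0, 0, 0, 1], [0, -0.002, 0.138, 0, 0, 0, 0], [0, -0.002, 0.138, 0, 0, 0, 0], [0, -0.002, 0.138, 0, 0, 0, 0], [0, -0.002, 0.138, 0, 0, 0, 0], [0, -0.002, 0.138, 0, 0, 0, 0]],
])

```text
time_s: 3.2
eef_pos: [0.477, -0.2027, 0.0743]
eef_rot: [0.001, 0.144, 0.99, -0.0]
wrist_force: [-1.7, 0.3, 7.0]
opening: 0.247
grasp_force: 58.3
```

Request:
pendant([
  [[0, 0, -0.05, 0, 0, 0, 0], [0, 0, -0.09, 0, 0, 0, 0], [0, 0, -0.09, 0, 0, 0, 0], [-0.012, 0.05, -0.09, 0, 0, 0, 0], [-0.018, 0.10, -0.09, 0, 0, 0, 0], [-0.022, 0.15, -0.09, 0, 0, 0, 0], [-0.025, 0.19, -0.09, 0, 0, 0, 0], [-0.025, 0.217, -0.09, 0, 0, 0, 0], [-0.025, 0.217, -0.09, 0, 0, 0, 0], [-0.025, 0.217, -0.09, 0, 0, 0, 0]],
])

```text
time_s: 4.45
eef_pos: [0.5614, -0.0018, 0.1617]
eef_rot: [-0.001, 0.144, 0.99, -0.0]
wrist_force: [0.8, -0.2, -2.6]
opening: 0.242
grasp_force: 59.9
```

Run:
```python
from h import *
for n in("scene","top"):cv2.imwrite(f"pics/{n}2.png",ctrl.camera(n))
a,b=cv2.imread("pics/scene2.png"),cv2.imread("pics/top2.png")
cv2.imwrite("pics/crop2.png",cv2.hconcat([cv2.resize(a[130:250,200:320],(400,400)),cv2.resize(b[130:250,190:310],(400,400))]))
print(ctrl.get_obs()['eef_pos'])
```

```text
[ 0.56177162 -0.00244659  0.16244334]
```

View pics/crop2.png

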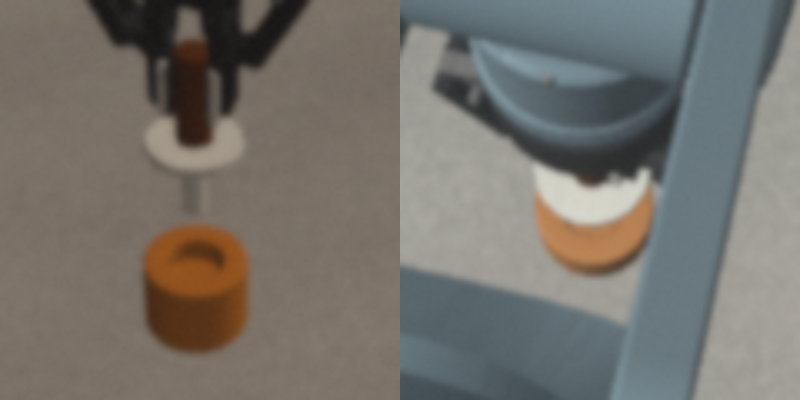

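The pin hangs directly over the blind bush: collar at (195,143) and rim ellipse centre at (195,262) in the left crop. I'll check fore-aft alignment using the same camera.

Run:
```python
from h import *
S=cv2.imread("pics/scene2.png")
print(cent(S,sat(S),(230,190,290,245)))
a=cent(S,sat(S),(230,190,290,245))[0]
print("bush",plane("scene",a,.025),"rim",plane("scene",(258.5,208.6),.05))
h=cv2.cvtColor(S,cv2.COLOR_BGR2HSV);g=cv2.inRange(h,(0,0,165),(179,60,255))
c,r=cent(S,g,(238,160,280,185));print(c,r,"collar",plane("scene",c,.141))
# shank tip, front-low edge pixel
print("tip",plane("scene",(200+196/3.333,130+215/3.333),.092))
```

```text
(array([258.59639459, 215.82123185]), (243, 197, 32, 39))
bush [ 0.56142965 -0.00072215  0.025     ] rim [ 0.566216   -0.00061709  0.05      ]
[254.86666667 177.2       ] (253, 176, 5, 3) collar [ 0.57814695 -0.00622361  0.141     ]
tip [5.70957059e-01 4.54782067e-04 9.20000000e-02]
```

Request:
pendant([
  [[-0.001, 0, 0.03, 0, 0, 0, 0], [-0.001, 0, 0.045, 0, 0, 0, 0], [-0.001, 0, 0.052, 0, 0, 0, 0], [-0.001, 0, 0.055, 0, 0, 0, 0], [-0.001, 0, 0.057, 0, 0, 0, 0], [-0.001, 0, 0.057, 0, 0, 0, 0]],
])

```text
time_s: 5.3
eef_pos: [0.5637, -0.0019, 0.1068]
eef_rot: [0.0, 0.144, 0.99, -0.0]
wrist_force: [-0.0, -0.3, -3.2]
opening: 0.24
grasp_force: 60.0
```

Run:
```python
from h import *
a=ctrl.camera("scene");cv2.imwrite("pics/crop3.png",cv2.resize(a[130:250,200:320],(480,480)))
```

```text
(no output)
```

View pics/crop3.png

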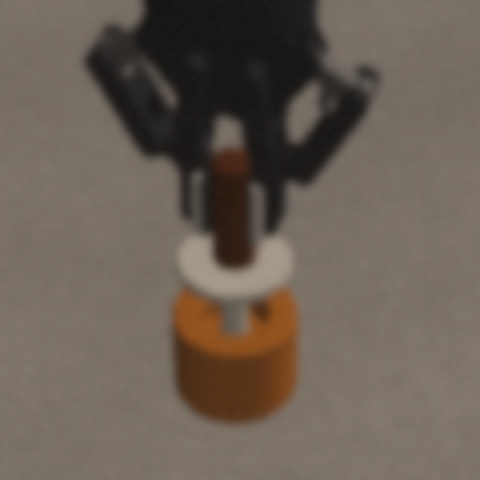

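The shank enters the bore and its lower end is hidden behind the front rim at about (235,335). Now I feel for the floor.

Request:
pendant([
  [[0, 0, 0.001, 0, 0, 0, 0], [0, 0, 0.002, 0, 0, 0, 0], [0, 0, 0.003, 0, 0, 0, 0], [0, 0, 0.003, 0, 0, 0, 0]],
])

```text
time_s: 5.85
eef_pos: [0.5639, -0.002, 0.1044]
eef_rot: [0.001, 0.144, 0.99, -0.0]
wrist_force: [-1.8, 0.3, 5.6]
opening: 0.242
grasp_force: 60.8
```

Contact: the wrist force went from −3 to +5.6 N with the tip at about 0.034, which is the floor height. I dwell there, then lift and carry to the through bush.

Request:
pendant([
  [[0, 0, 0, 0, 0, 0, 0], [0, 0, 0, 0, 0, 0, 0], [0, 0, -0.035, 0, 0, 0, 0], [0, 0, -0.06, 0, 0, 0, 0], [0.01, 0.055, -0.06, 0, 0, 0, 0], [0.02, 0.11, -0.06, 0, 0, 0, 0], [0.03, 0.165, -0.06, 0, 0, 0, 0], [0.038, 0.21, -0.06, 0, 0, 0, 0], [0.044, 0.245, -0.06, 0, 0, 0, 0], [0.044, 0.245, -0.06, 0, 0, 0, 0]],
])

```text
time_s: 7.1
eef_pos: [0.5907, 0.2481, 0.1628]
eef_rot: [-0.0, 0.143, 0.99, 0.0]
wrist_force: [-0.5, -1.0, -3.8]
opening: 0.245
grasp_force: 60.1
```

Request:
pendant([
  [[0, 0, 0, 0, 0, 0, 0], [0, 0, 0, 0, 0, 0, 0]],
])

```text
time_s: 7.35
eef_pos: [0.5912, 0.2443, 0.1631]
eef_rot: [-0.0, 0.145, 0.989, -0.0]
wrist_force: [0.6, -0.7, -3.2]
opening: 0.243
grasp_force: 60.1
```

Run:
```python
from h import *
for n in("scene","top"):cv2.imwrite(f"pics/{n}4.png",ctrl.camera(n))
a,b=cv2.imread("pics/scene4.png"),cv2.imread("pics/top4.png")
cv2.imwrite("pics/crop4.png",cv2.hconcat([cv2.resize(a[140:260,320:440],(400,400)),cv2.resize(b[110:230,60:180],(400,400))]))
print(cent(a,sat(a),(355,185,410,255)),ctrl.get_obs()['eef_pos'])
```

```text
(array([381.05605923, 225.37881535]), (364, 206, 36, 40)) [0.59138333 0.24441419 0.16332539]
```

View pics/crop4.png

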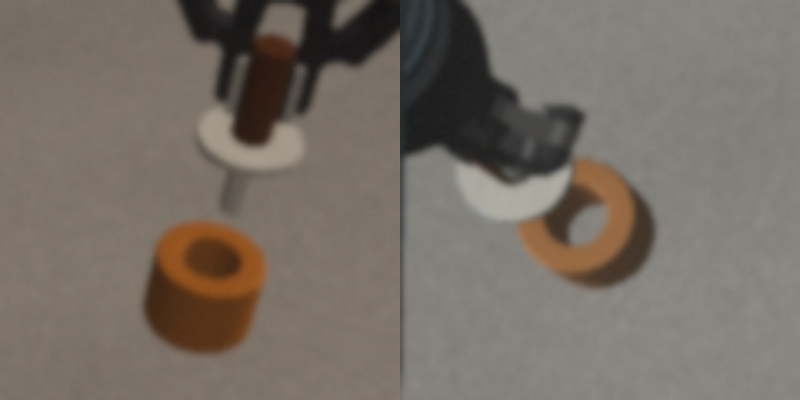

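The through bush shows its bore at (212,260) in the left crop, and the shank tip is at (231,212) with the pin above. I compare both against the same camera to remove calibration bias.

Run:
```python
from h import *
s=lambda x,y:(320+x*.3,140+y*.3)
t=lambda x,y:(60+(x-400)*.3,110+y*.3)
print("S collar top",plane("scene",s(251,136),.145),"tip",plane("scene",s(231,210),.093),"rim",plane("scene",s(211,259),.05))
print("T collar",plane("top",t(514,163),.145),"rim",plane("top",t(577,215),.05))
```

```text
S collar top [0.59458616 0.24519503 0.145     ] tip [0.59691908 0.24413032 0.093     ] rim [0.59256344 0.24191039 0.05      ]
T collar [0.59239894 0.24334979 0.145     ] rim [0.58847247 0.239337   0.05      ]
```

Both views put the bush about 2–4 mm lower in x and y than the pin, so I shift by (−2, −3) mm and lower in steps.

Request:
pendant([
  [[0.001, -0.0035, 0.02, 0, 0, 0, 0], [0.001, -0.0035, 0.035, 0, 0, 0, 0], [0.001, -0.0035, 0.042, 0, 0, 0, 0], [0.001, -0.0035, 0.048, 0, 0, 0, 0], [0.001, -0.0035, 0.054, 0, 0, 0, 0], [0.001, -0.0035, 0.054, 0, 0, 0, 0]],
])

```text
time_s: 8.2
eef_pos: [0.589, 0.2424, 0.1089]
eef_rot: [-0.0, 0.144, 0.99, -0.0]
wrist_force: [0.4, -0.0, -3.0]
opening: 0.242
grasp_force: 60.2
```

Run:
```python
from h import *
a,b=ctrl.camera("scene"),ctrl.camera("top")
cv2.imwrite("pics/crop5.png",cv2.hconcat([cv2.resize(a[140:260,320:440],(400,400)),cv2.resize(b[110:230,60:180],(400,400))]))
```

```text
(no output)
```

View pics/crop5.png

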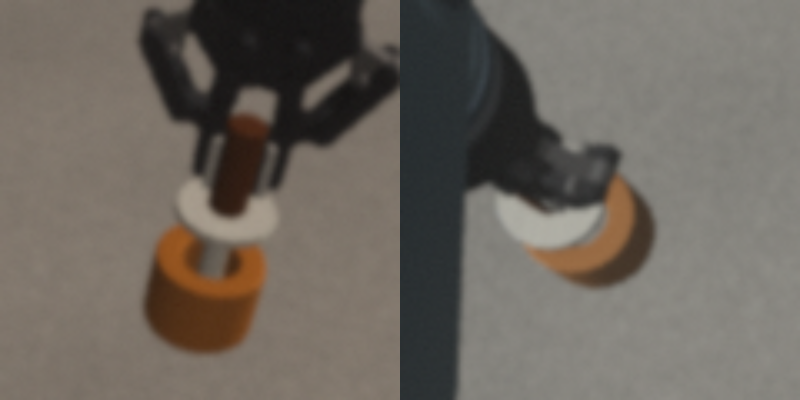

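The shank is centred in the bore at about (212,262) with no contact force. I keep lowering towards the seat at TCP ≈ 0.074.

Request:
pendant([
  [[0, 0, 0.012, 0, 0, 0, 0], [0, 0, 0.022, 0, 0, 0, 0], [0, 0, 0.029, 0, 0, 0, 0], [0, 0, 0.032, 0, 0, 0, 0], [0, 0, 0.034, 0, 0, 0, 0], [0, 0, 0.0355, 0, 0, 0, 0], [0, 0, 0.0355, 0, 0, 0, 0]],
])

```text
time_s: 9.18
eef_pos: [0.5896, 0.2425, 0.0747]
eef_rot: [0.0, 0.144, 0.99, 0.0]
wrist_force: [-1.2, -1.4, 4.2]
opening: 0.241
grasp_force: 60.9
```

Contact at the seat height. I release, rise, and look.

Request:
pendant([
  [[0, 0, 0, 0, 0, 0, 0], [0, 0, 0, 0, 0, 0, 0.5], [0, 0, 0, 0, 0, 0, 0.9], [0, 0, 0, 0, 0, 0, 0.9], [0, 0, 0, 0, 0, 0, 0.9], [0, 0, -0.03, 0, 0, 0, 0.9], [0, 0, -0.08, 0, 0, 0, 0.9], [0, 0, -0.13, 0, 0, 0, 0.9], [0, 0, -0.13, 0, 0, 0, 0.9], [0, 0, -0.13, 0, 0, 0, 0.9]],
])

```text
time_s: 10.42
eef_pos: [0.5889, 0.2423, 0.2033]
eef_rot: [-0.0, 0.144, 0.99, -0.0]
wrist_force: [0.0, -0.3, -0.5]
opening: 0.9
grasp_force: 0.0
```

Run:
```python
from h import *
a,b=ctrl.camera("scene"),ctrl.camera("top")
cv2.imwrite("pics/crop6.png",cv2.hconcat([cv2.resize(a[140:260,320:440],(400,400)),cv2.resize(b[110:230,60:180],(400,400))]))
print(cent(a,sat(a),(230,185,290,245)))
```

```text
(array([258.58884436, 215.8258183 ]), (243, 197, 32, 39))
```

View pics/crop6.png

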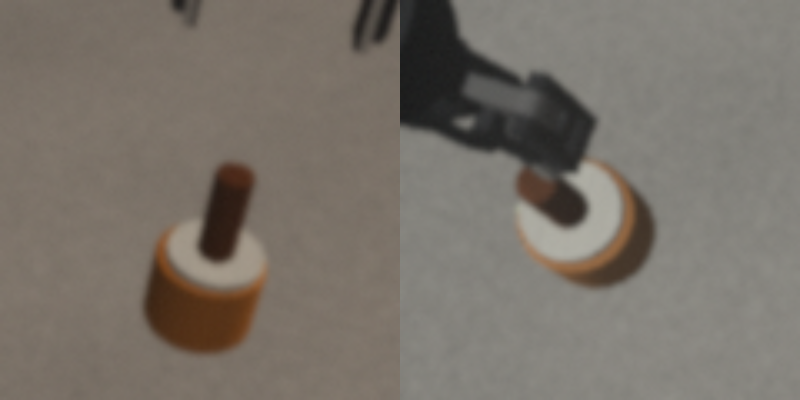

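The collar lies flat on the rim, near (216,255) in the left crop. The pin is upright and released, the gripper is clear, and neither bush has moved.

```bash
python3 -c "
from bench import ctrl
print(ctrl.hand_in())"
```

```text
the job is handed in; nothing more can be done
None
```

The job is handed in (no verdict was returned): the pin touched the blind bore's floor, was then lowered into the through bush, and now stands released there with its collar flat on the rim and both bushes where they started.

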